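# Read out a kiln logger in the sprung V-saddle

### The job

Wake the logger reader by pressing its green plunger right down to its stop for a moment and letting it spring back. Then take the blue-banded logger from the white parking rack, lay it centred along the brass V-saddle of the reader and press it down until the sprung saddle is at its lower stop. Finish while the gripper is still holding it pressed down there, bearing firmly on both flanks and not on one alone; leave the orange logger and everything else on the bench where it is.

Things in the scene. Friction and masses are not known exactly. Their poses are not given: they have to be found in the camera images.
- logger_blue: The logger to read: a steel cylinder 34 mm in diameter and 130 mm long, 0.2 to 0.4 kg, lying on its side, with blue bands at its middle (36 mm wide) and both ends. Origin at its centre, its own x along the cylinder's axis; both ends are alike and either may point either way. At the start it lies in one of the two notches of the rack. Grip it across its middle from above.
- logger_orange: Another logger, the same but for orange bands, in the rack's other notch. Bystander.
- rack: White parking rack, fixed. Base plate 125 (x) x 190 (y) x 8 mm, origin under its centre on the table. Two notches run along x, at y = +50 and -50 mm; each is a pair of supports 22 mm thick at x = +45 and -45 mm (68 mm free between them for the fingers), notch floor 30 mm above the table, notch 37 mm wide with cheeks to 44 mm height. A logger in a notch has its axis 47 mm above the table, along the rack's x. The rack and the reader may be on either side of the bench.
- reader: Reader, fixed: grey base 150 (x) x 210 (y) x 25 mm, origin under its centre on the table. It carries the V-saddle (the V runs along the reader's x) at y = -40 mm and the green plunger at y = +75 mm. A small screen (to 56 mm height) stands at x = +60, y = +75 mm.
- plunger_top (a point): Centre of the top of the green plunger's round head (36 mm in diameter, 9 mm thick), 66 mm above the table when up; moves with it.
- plunger (a joint): Downward travel of the plunger, 0 (up) to 0.012 m (at its stop). It springs back; about 2 N to start it, 7 N at the stop.
- saddle_seat (a point): Where the logger's centre lies when seated in the V-saddle; its x is the V's direction, z up. 80 mm above the table with the saddle up; moves down with the saddle. The saddle is a pair of 90 degree V supports, each 22 mm thick, at x = +45 and -45 mm from this point with 68 mm free between them for the fingers; the V's vertex is 24 mm below this point, the flanks' upper edges 3 mm below it and 21 mm to either side, and the saddle's plate (130 x 62 mm) 40 mm below it.
- saddle (a joint): Downward travel of the sprung V-saddle, 0 (up) to 0.008 m (at its lower stop). It does not sink under a logger's weight alone: with the logger in it, pushing it to its stop takes about 9 to 11 N (3 to 5 N to start it). The saddle is rigid sideways: a logger gripped a fraction of a mm off the V's middle loads one flank alone, and pushes the gripper sideways, away from that flank.
- flank_left: Brass flank of the V on its +y side (both supports). Origin fixed to the saddle, 55 mm below the seat point.
- flank_right: Brass flank of the V on its -y side (both supports). Origin as flank_left.
- bottle: White bottle, 60 mm in diameter, 90 mm high; origin under its centre. Bystander.
- jar: Amber jar with steel lid, 60 mm in diameter, 75 mm high; origin under its centre. Bystander.
- cup: Steel cup, 72 mm in diameter, 85 mm high; origin under its centre. Bystander.
- brush: Blue-handled brush 200 mm long, lying flat between the rack and the reader. Bystander.
There are look-alikes about, which are no part of the job. Leave any black or red look-alike of the rack alone.

How it is judged:
By the outcome, as a careful person would: the job done as asked, in the order asked, and still so for the second after the job is handed in, while the arm keeps its last pose, push and grip.
It also fails if it takes over 58 s, if anything falls off the work surface, if the arm or the gripper's body presses on something with over 40 N, if the wrist force passes 120 N, or if a joint passes its speed limit or range.

### The arm

A 6-joint arm with a two-finger parallel gripper is mounted at the origin on the work surface. World frame = base frame: x ahead of the robot, y to its left, z up, the work surface at z = 0. Lengths are in m, angles in rad, forces in N, time in s.
With the tool pointing down it reaches from about 0.25 to 0.775 m from the base axis. Payload 4 kg.
Tool frame: the origin (TCP) lies at the very end of the fingers, on their centre line; the grasp point (between the pads) lies 19 mm behind it; y points along the fingers, x is the direction in which the jaws open and shut, and the axes are right-handed (so a half turn about y gives the same grasp; the last joint's range is limited). The gripper opens to 94 mm and grips with 3 to 60 N. Pads are 16 mm wide; open, the fingers measure 119 mm over their backs; the gripper's body (75 mm by 177 mm) begins 78 mm behind the grasp point.
Start: joints at [1.182, 0.087, 1.371, -0, 1.684, -0.103], TCP at [0.155, 0.528, 0.206] pointing down, gripper open.
Joint ranges: [-3.1, 3.1], [-0.76, 2.03], [0.27, 2.55], [-1.08, 4.22], [0.17, 2.65], [-2.57, 2.57]. Speed limits (rad/s): [2.79, 2.79, 3.14, 3.14, 3.14, 3.14].

### API

Orientations are given as [roll, pitch, yaw] about the fixed x, y, z axes, in that order (R = Rz(yaw) Ry(pitch) Rx(roll)).
In Python, from bench import robot, snapshot, workorder gives the robot as it stands.
- The arm moves only by the tool play_rows, never from a script. Its argument "steps" is a list of rows, each an object of numbers: "x", "y", "z": the shift along the world's x, y, z in m; "rx", "ry", "rz": the turn, a rotation vector about the world's x, y, z in rad; "hand": the finger opening in m, from 0 to 0.094. A call has 1 to 8 rows; each row shifts and turns the commanded pose from where the row before left it; what a row does not reach is not made up. A row lasts 1/8 s, in which the tool goes at most 62.5 mm and 10.7 degrees, less where a joint would pass 70% of its speed; a pose out of reach is approached as far as the arm can. A call is refused whole if a number of a shift passes 0.0625 or a number of a turn 0.188, either way. A call with a gripper value outside its range is refused whole. The fingers move at their own pace and stop on an object; the grip force is fixed at half the most. Time passes only in rows, so rows that do not move let the fingers close. It gives the time, the measured TCP pose, the force and the opening at its end, in the units of the state.
- robot.get_obs(): the state, without advancing time (a new reading comes with each control period).
- snapshot(name): name is "side" or "top"; returns a dict with "color" (384x512x3 uint8, red, green, blue), "range_z" (384x512 float32, m along the optical axis (not along the pixel's ray), 0 where there is no reading), "fov_y" (degrees; the focal length in pixels is half the picture's height over the tangent of half this angle, whatever the lens; pixels are square), "cx", "cy" (the principal point, pixels), "T" (4x4, takes a point from camera to world coordinates). Camera axes: x right, y down, z forward; pixel columns grow to the right and rows downward; lengths in m; the calibration is good to about 2 mm. A picture is of the moment at which its call begins.
- workorder.close_job(): hands the job in, once; it reports no verdict.
The state is a dict: "time": time; "joint_positions": joint angles; "qvel": joint speeds; "joint_torque": joint torques, N m; "tool_pos": TCP position; "ee_rot": TCP orientation; "wrist_force": force on the tool from outside, world axes, zero at the start; "wrist_torque": the same for the moment, N m; "width": finger opening in m.
Only numpy, scipy, OpenCV 4.12 (cv2) and the standard library are available. Lean on these libraries where they do the work, as an engineer would, in place of code of your own. Each camera call takes 0.05 s, during which the arm holds its last target.

## Working session

There is one attempt and no reset: what is moved stays moved. The work goes in short steps, Python scripts to look and compute and a tool call to move; the robot and the scene stay as the last step left them, time stands still between calls to the robot, and variables do not carry over. Pictures are saved under pics/ and viewed, and the job is handed in when it is done.

Besides the shell and the picture viewer there is one more tool, called after "Call:" in YAML: its name, and indented under it one key for each argument. play_rows: Moves the arm, as the interface text tells. Its arguments: {"type":"object","properties":{"steps":{"type":"array"}},"required":["steps"]}

```bash
mkdir -p pics; ls; python3 - <<'E'
from bench import robot, snapshot, workorder
import cv2, numpy as np, pickle
o=robot.get_obs()
for k,v in o.items(): print(k,np.round(v,4))
for n in("side","top"):
    s=snapshot(n); pickle.dump(s,open(f'{n}0.pkl','wb'))
    cv2.imwrite(f'pics/{n}0.png',s['color'][:,:,::-1]); print(n,s['fov_y'],s['cx'],s['cy']);print(np.round(s['T'],4))
E
```

```text
pics
time 0.0
joint_positions [ 1.1819  0.088   1.3722 -0.      1.6836 -0.1031]
qvel [-0.0026 -0.001   0.0011  0.0001 -0.0015 -0.0003]
joint_torque [ 2.30000e-03 -3.40190e+01 -3.02426e+01  7.18000e-02  3.31000e-02
 -1.00000e-04]
tool_pos [0.1549 0.5272 0.2043]
ee_rot [-1.5706  0.0022  1.285 ]
wrist_force [ 0.0285 -0.3595 -0.1901]
wrist_torque [ 0.0034 -0.0037 -0.0277]
width 0.0944
side 49.608451716314526 249.53716441103458 191.972288466322
[[ 0.8933 -0.2591  0.3673  0.1064]
 [-0.4494 -0.501   0.7396 -0.8251]
 [-0.0076 -0.8257 -0.564   0.7121]
 [ 0.      0.      0.      1.    ]]
top 45.04186565469989 255.0756422209711 191.6935501973935
[[-0.088  -0.9747  0.2054  0.2485]
 [-0.9961  0.0865 -0.0163  0.0074]
 [-0.0018 -0.206  -0.9786  1.245 ]
 [ 0.      0.      0.      1.    ]]
```

View pics/side0.png

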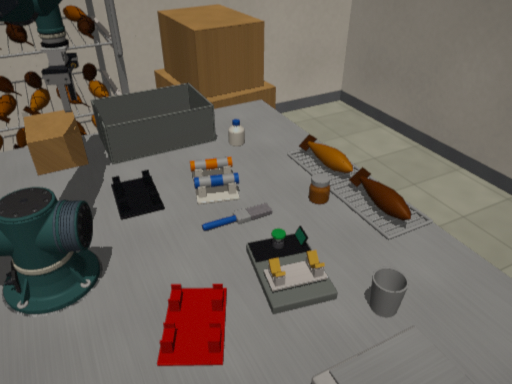

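View pics/top0.png

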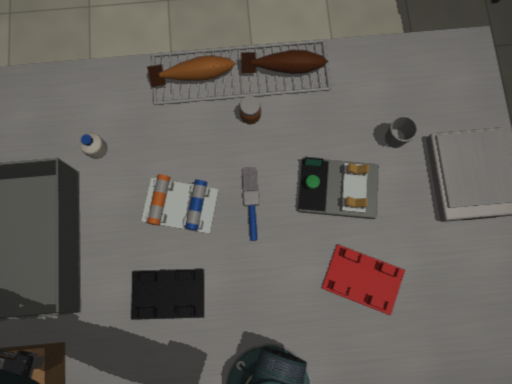

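The side view shows the white rack at (215,180) holding the blue logger (216,181) and the orange one (211,163). The reader is at (290,265) with its green plunger at (279,234). In the top view these are blue (197,205), orange (159,200), plunger (313,181) and saddle (355,186).

Things that could be mistaken for the target:
- **Orange logger:** top (159,200).
- **Brush's blue handle:** top (253,222).
- **Bottle's blue cap:** top (88,139).
- **Black rack:** top (168,294), empty.
- **Red rack:** top (364,279), empty.

I choose the blue logger at (197,205), and will check it in a crop.

```bash
cat > h.py <<'E'
import numpy as np, cv2, pickle
def load(n): return pickle.load(open(n+'.pkl','rb'))
def foc(s): return s['color'].shape[0]/2/np.tan(np.radians(s['fov_y'])/2)
def cloud(s):
    h,w=s['range_z'].shape; f=foc(s); u,v=np.meshgrid(np.arange(w),np.arange(h)); z=s['range_z']
    P=np.stack([(u-s['cx'])/f*z,(v-s['cy'])/f*z,z],-1)
    return P@s['T'][:3,:3].T+s['T'][:3,3]
def ray(s,uv,zp):
    uv=np.atleast_2d(uv); f=foc(s); d=np.c_[(uv[:,0]-s['cx'])/f,(uv[:,1]-s['cy'])/f,np.ones(len(uv))]@s['T'][:3,:3].T
    c=s['T'][:3,3]; return c+d*((zp-c[2])/d[:,2])[:,None]
def hsv(s): return cv2.cvtColor(s['color'],cv2.COLOR_RGB2HSV)
def mask(s,lo,hi,roi):
    m=cv2.inRange(hsv(s),np.array(lo),np.array(hi)); r=np.zeros_like(m); x0,y0,x1,y1=roi; r[y0:y1,x0:x1]=m[y0:y1,x0:x1]; return r
E
python3 - <<'E'
from h import *
for n,a in(('top0',(135,150,385,240)),('side0',(180,145,345,315))):
    s=load(n);x0,y0,x1,y1=a; c=s['color'][y0:y1,x0:x1]; k=min(800//c.shape[1],600//c.shape[0])
    cv2.imwrite(f'pics/{n}c.png',cv2.resize(c,None,fx=k,fy=k,interpolation=cv2.INTER_CUBIC)[:,:,::-1])
    P=cloud(s)
    # table check
    for u,v in ([(230,260),(300,260),(230,140)] if n=='top0' else [(200,250),(240,260)]): print(n,P[v,u].round(4))
    rois=dict(top0=dict(blue=(180,170,215,240),green=(295,165,330,195),brass=(335,155,375,215),orange=(140,165,178,235)),
      side0=dict(blue=(185,165,245,192),green=(265,222,292,250),brass=(262,245,330,285),orange=(185,150,240,172)))[n]
    L=dict(blue=((100,120,50),(130,255,255)),green=((50,120,60),(80,255,255)),brass=((12,100,80),(30,255,255)),orange=((5,150,80),(18,255,255)))
    for k,r in rois.items():
        m=mask(s,*L[k],r); q=P[m>0]; vv,uu=np.nonzero(m); print(n,k,m.sum()//255,'px',uu.mean().round(1),vv.mean().round(1),'mean',q.mean(0).round(4),'min',q.min(0).round(3),'max',q.max(0).round(3))
E
```

```text
top0 [ 0.3304  0.0696 -0.001 ]
top0 [ 0.3138 -0.116   0.0024]
top0 [0.6629 0.0437 0.0037]
top0 blue 251 px 195.5 205.1 mean [0.4732 0.1435 0.0724] min [0.248 0.007 0.047] max [0.541 0.173 1.245]
top0 green 150 px 312.6 181.0 mean [ 0.5111 -0.1645  0.0657] min [ 0.494 -0.182  0.025] max [ 0.534 -0.147  0.075]
top0 brass 334 px 357.0 185.1 mean [ 0.4865 -0.2743  0.0837] min [ 0.248 -0.312  0.052] max [0.549 0.007 1.245]
top0 orange 259 px 158.1 199.9 mean [0.4955 0.2391 0.0716] min [0.248 0.007 0.045] max [0.565 0.27  1.245]
side0 [ 0.341  -0.0697  0.0035]
side0 [ 0.1064 -0.8251  0.7121]
side0 blue 206 px 216.1 179.9 mean [0.4749 0.1358 0.0562] min [0.412 0.113 0.037] max [0.539 0.163 0.068]
side0 green 117 px 278.3 233.5 mean [ 0.5086 -0.1683  0.0666] min [ 0.494 -0.181  0.059] max [ 0.525 -0.151  0.07 ]
side0 brass 408 px 294.0 263.2 mean [ 0.4848 -0.2772  0.0735] min [ 0.106 -0.825  0.025] max [ 0.568 -0.199  0.712]
side0 orange 185 px 209.9 163.3 mean [0.4907 0.222  0.0632] min [ 0.106 -0.825  0.036] max [0.561 0.258 0.712]
```

```bash
ls pics
```

```text
side0.png
side0c.png
top0.png
top0c.png
```

View pics/side0c.png

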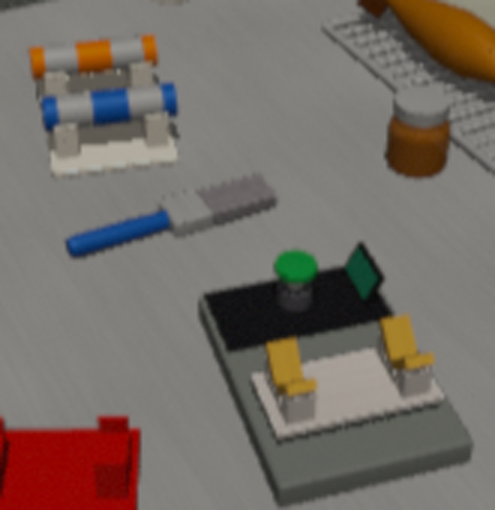

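View pics/top0c.png

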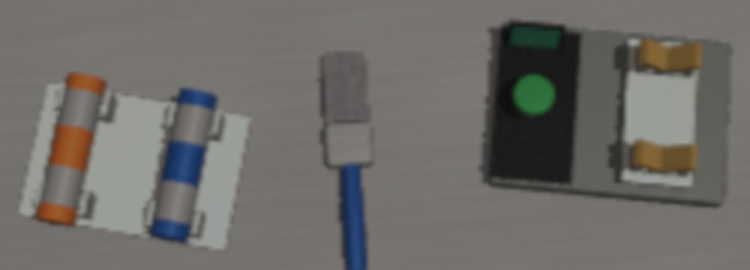

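```bash
cat > m.py <<'E'
from h import *
def comps(s,lo,hi,roi,amin=12):
    m=mask(s,lo,hi,roi); n,l,st,c=cv2.connectedComponentsWithStats(m,connectivity=8)
    return [(st[i,4],c[i],(l==i)) for i in range(1,n) if st[i,4]>=amin]
if __name__=='__main__':
  R=dict(top0=dict(blue=(180,170,215,240),green=(295,165,330,195),brass=(335,155,375,215)),
      side0=dict(blue=(185,165,245,192),green=(265,222,292,250),brass=(262,245,330,285)))
  for n in R:
    s=load(n); r=R[n]
    for a,c,_ in comps(s,(100,120,50),(130,255,255),r['blue']): print(n,'blue',a,c.round(1),ray(s,c,.047)[0].round(4))
    for a,c,_ in comps(s,(50,120,90),(80,255,255),r['green']): print(n,'green',a,c.round(1),ray(s,c,.066)[0].round(4))
    for a,c,m in comps(s,(12,100,80),(30,255,255),r['brass']):
        v,u=np.nonzero(m); print(n,'brass',a,c.round(1),ray(s,c,.07)[0].round(4))
        q=ray(s,np.c_[u,v],.077)[:,:2].astype(np.float32); print('   rect',cv2.minAreaRect(q),'median z',np.median(cloud(s)[m][:,2]))
E
python3 m.py
python3 - <<'E'
from h import *
s=load('top0');P=cloud(s)
# reader base top z~.025, and its outline
m=(P[...,2]>.015)&(P[...,0]>.38)&(P[...,0]<.62)&(P[...,1]<-.08)&(P[...,1]>-.40)
m=m.astype(np.uint8); n,l,st,c=cv2.connectedComponentsWithStats(m); i=1+st[1:,4].argmax()
q=P[l==i][:,:2].astype(np.float32); print('reader',cv2.minAreaRect(q),st[i,4])
E
```

```text
top0 blue 47 [200.2 182.4] [0.5378 0.1303 0.047 ]
top0 blue 144 [195.7 203.8] [0.4814 0.1458 0.047 ]
top0 blue 60 [191.4 226.3] [0.4229 0.1607 0.047 ]
top0 green 120 [312.6 181. ] [ 0.5111 -0.1645  0.066 ]
top0 brass 168 [358.  168.2] [ 0.5338 -0.2863  0.07  ]
   rect ((0.5319631099700928, -0.28453680872917175), (0.052206169813871384, 0.0263851135969162), 80.95782470703125) median z 0.07102594810967466
top0 brass 166 [356.  202.1] [ 0.4448 -0.2693  0.07  ]
   rect ((0.4434680938720703, -0.2674281597137451), (0.05208659544587135, 0.022517791017889977), 78.0523681640625) median z 0.06978132980613039
side0 blue 40 [236.2 177.4] [0.5389 0.1348 0.047 ]
side0 blue 124 [216.3 180.1] [0.4802 0.1483 0.047 ]
side0 blue 42 [196.2 182. ] [0.4234 0.166  0.047 ]
side0 green 107 [278.2 233.2] [ 0.5094 -0.1666  0.066 ]
side0 brass 196 [313.8 259. ] [ 0.5327 -0.2833  0.07  ]
   rect ((0.5279119610786438, -0.2875613272190094), (0.05637530982494354, 0.032058801501989365), 81.07579803466797) median z 0.0699231129854408
side0 brass 211 [275.5 267. ] [ 0.4449 -0.2663  0.07  ]
   rect ((0.44176018238067627, -0.27130788564682007), (0.05641825497150421, 0.02816515974700451), 77.1186752319336) median z 0.06993347678536599
reader ((0.49777752161026, -0.23890766501426697), (0.2104538232088089, 0.1507921814918518), 79.58059692382812) 4256
```

```bash
python3 - <<'E'
from h import *
a=np.array([.155,.527]);b=np.array([.51,-.166]);d=(b-a)/np.linalg.norm(b-a)
for n in('top0','side0'):
    s=load(n);P=cloud(s)[s['range_z']>0]
    r=P[:,:2]-a;t=r@d;p=np.abs(r@[-d[1],d[0]])
    for k in range(0,9):
        m=(t>k*.1-.1)&(t<k*.1)&(p<.11); print(n,k,m.sum(),P[m][:,2].max().round(3) if m.any() else None, P[m][:,2].min().round(3) if m.any() else None)
m=(P[:,2]>.05)&(P[:,1]>.2)&(P[:,0]>.1)&(P[:,0]<.8)&(P[:,1]<.8);print(P[m].min(0),P[m].max(0))
E
```

```text
top0 0 2170 0.146 -0.007
top0 1 4561 0.365 -0.008
top0 2 4131 0.565 -0.009
top0 3 3201 0.048 -0.007
top0 4 3206 0.049 -0.007
top0 5 3181 0.07 -0.008
top0 6 3030 0.057 -0.007
top0 7 2945 0.028 -0.008
top0 8 3027 0.075 -0.007
side0 0 2189 0.462 -0.001
side0 1 3794 0.522 -0.002
side0 2 1795 0.541 -0.005
side0 3 1101 0.048 -0.002
side0 4 1517 0.049 -0.002
side0 5 1853 0.067 -0.003
side0 6 1759 0.058 -0.002
side0 7 2200 0.025 -0.003
side0 8 1978 0.07 -0.002
[0.10001951 0.20775164 0.05001095] [0.69982575 0.73497688 0.55386662]
```

Call:
play_rows:
  steps:
    - {"x": 0.022,"y": -0.043,"z": 0,"hand": 0}
    - {"x": 0.022,"y": -0.043}
    - {"x": 0.022,"y": -0.043}
    - {"x": 0.022,"y": -0.043}
    - {"x": 0.022,"y": -0.043}
    - {"x": 0.022,"y": -0.043}
    - {"x": 0.022,"y": -0.043}
    - {"x": 0.022,"y": -0.043}

```text
schema error: expected keys x, y, z, rx, ry, rz, hand
```

Call:
play_rows:
  steps:
    - {"x": 0.022,"y": -0.043}
    - {"x": 0.022,"y": -0.043}
    - {"x": 0.022,"y": -0.043}
    - {"x": 0.022,"y": -0.043}
    - {"x": 0.022,"y": -0.043}
    - {"x": 0.022,"y": -0.043}
    - {"x": 0.022,"y": -0.043}
    - {"x": 0.022,"y": -0.043}

```text
schema error: expected keys x, y, z, rx, ry, rz, hand
```

Call:
play_rows:
  steps:
    - {"x": 0.022,"y": -0.043,"z": 0,"rx": 0,"ry": 0,"rz": 0,"hand": 0}
    - {"x": 0.022,"y": -0.043,"z": 0,"rx": 0,"ry": 0,"rz": 0,"hand": 0}
    - {"x": 0.022,"y": -0.043,"z": 0,"rx": 0,"ry": 0,"rz": 0,"hand": 0}
    - {"x": 0.022,"y": -0.043,"z": 0,"rx": 0,"ry": 0,"rz": 0,"hand": 0}
    - {"x": 0.022,"y": -0.043,"z": 0,"rx": 0,"ry": 0,"rz": 0,"hand": 0}
    - {"x": 0.022,"y": -0.043,"z": 0,"rx": 0,"ry": 0,"rz": 0,"hand": 0}
    - {"x": 0.022,"y": -0.043,"z": 0,"rx": 0,"ry": 0,"rz": 0,"hand": 0}
    - {"x": 0.022,"y": -0.043,"z": 0,"rx": 0,"ry": 0,"rz": 0,"hand": 0}

```text
time: 1.1
tool_pos: [0.3313, 0.1822, 0.2052]
ee_rot: [-1.571, -0.0, 1.285]
wrist_force: [0.7, 0.3, 0.9]
width: 0.0175
```

Call:
play_rows:
  steps:
    - {"x": 0.022,"y": -0.043,"z": 0,"rx": 0,"ry": 0,"rz": 0,"hand": 0}
    - {"x": 0.022,"y": -0.043,"z": 0,"rx": 0,"ry": 0,"rz": 0,"hand": 0}
    - {"x": 0.022,"y": -0.043,"z": 0,"rx": 0,"ry": 0,"rz": 0,"hand": 0}
    - {"x": 0.022,"y": -0.043,"z": 0,"rx": 0,"ry": 0,"rz": 0,"hand": 0}
    - {"x": 0.022,"y": -0.043,"z": 0,"rx": 0,"ry": 0,"rz": 0,"hand": 0}
    - {"x": 0.022,"y": -0.043,"z": 0,"rx": 0,"ry": 0,"rz": 0,"hand": 0}
    - {"x": 0.022,"y": -0.043,"z": 0,"rx": 0,"ry": 0,"rz": 0,"hand": 0}
    - {"x": 0.0,"y": 0,"z": 0,"rx": 0,"ry": 0,"rz": 0,"hand": 0}

```text
time: 2.1
tool_pos: [0.4853, -0.1196, 0.204]
ee_rot: [-1.568, 0.0, 1.281]
wrist_force: [-0.5, 0.2, -0.3]
width: 0.0003
```

Call:
play_rows:
  steps:
    - {"x": 0.025,"y": -0.046,"z": -0.02,"rx": 0,"ry": 0,"rz": 0,"hand": 0}
    - {"x": 0,"y": 0,"z": -0.04,"rx": 0,"ry": 0,"rz": 0,"hand": 0}
    - {"x": 0,"y": 0,"z": -0.04,"rx": 0,"ry": 0,"rz": 0,"hand": 0}
    - {"x": 0,"y": 0,"z": -0.025,"rx": 0,"ry": 0,"rz": 0,"hand": 0}
    - {"x": 0,"y": 0,"z": 0,"rx": 0,"ry": 0,"rz": 0,"hand": 0}

```text
time: 2.72
tool_pos: [0.5078, -0.1613, 0.0779]
ee_rot: [-1.565, -0.001, 1.286]
wrist_force: [-0.0, 0.3, -0.1]
width: 0.0005
```

```bash
python3 - <<'E'
from bench import snapshot
from h import *
out=[]
for n,a in(('top',(270,130,400,230)),('side',(220,190,350,290))):
    s=snapshot(n);pickle.dump(s,open(n+'1.pkl','wb'));x0,y0,x1,y1=a
    out.append(cv2.resize(s['color'][y0:y1,x0:x1],None,fx=3,fy=3,interpolation=cv2.INTER_CUBIC))
cv2.imwrite('pics/p1.png',np.hstack(out)[:,:,::-1])
E
```

```text
(no output)
```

View pics/p1.png

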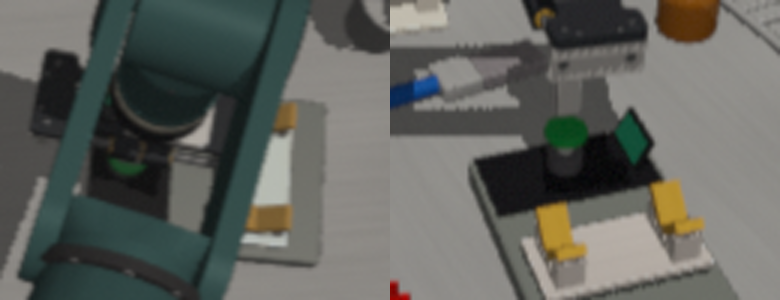

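The side crop shows the closed fingers straight above the green head at (567,110). Next: press in small steps.

Call:
play_rows:
  steps:
    - {"x": 0.002,"y": -0.003,"z": -0.008,"rx": 0,"ry": 0,"rz": 0,"hand": 0}
    - {"x": 0,"y": 0,"z": -0.006,"rx": 0,"ry": 0,"rz": 0,"hand": 0}
    - {"x": 0,"y": 0,"z": -0.005,"rx": 0,"ry": 0,"rz": 0,"hand": 0}
    - {"x": 0,"y": 0,"z": 0,"rx": 0,"ry": 0,"rz": 0,"hand": 0}

```text
time: 3.32
tool_pos: [0.5127, -0.1666, 0.0621]
ee_rot: [-1.572, 0.0, 1.285]
wrist_force: [0.2, 0.0, 3.9]
width: 0.0005
```

Call:
play_rows:
  steps:
    - {"x": 0,"y": 0,"z": -0.005,"rx": 0,"ry": 0,"rz": 0,"hand": 0}
    - {"x": 0,"y": 0,"z": -0.004,"rx": 0,"ry": 0,"rz": 0,"hand": 0}
    - {"x": 0,"y": 0,"z": -0.003,"rx": 0,"ry": 0,"rz": 0,"hand": 0}
    - {"x": 0,"y": 0,"z": 0,"rx": 0,"ry": 0,"rz": 0,"hand": 0}

```text
time: 3.82
tool_pos: [0.5129, -0.1667, 0.054]
ee_rot: [-1.574, 0.001, 1.285]
wrist_force: [-5.6, 1.6, 20.7]
width: 0.0005
```

The plunger is at its stop: z = 0.054 m, 20.7 N. Now I release it, open the fingers and go to the logger.

Call:
play_rows:
  steps:
    - {"x": 0,"y": 0,"z": 0,"rx": 0,"ry": 0,"rz": 0,"hand": 0}
    - {"x": 0,"y": 0,"z": 0.03,"rx": 0,"ry": 0,"rz": 0,"hand": 0}
    - {"x": 0,"y": 0,"z": 0.04,"rx": 0,"ry": 0,"rz": 0,"hand": 0}
    - {"x": 0,"y": 0,"z": 0.04,"rx": 0,"ry": 0,"rz": 0,"hand": 0.07}
    - {"x": 0,"y": 0,"z": 0,"rx": 0,"ry": 0,"rz": 0,"hand": 0.07}

```text
time: 4.45
tool_pos: [0.5138, -0.167, 0.1628]
ee_rot: [-1.578, 0.001, 1.285]
wrist_force: [0.2, -0.1, -1.2]
width: 0.0172
```

```bash
python3 - <<'E'
from bench import snapshot
from h import *
from m import comps
s=snapshot('side');pickle.dump(s,open('side2.pkl','wb'))
print([(a,c.round(1)) for a,c,_ in comps(s,(50,120,90),(80,255,255),(260,215,292,250))])
cv2.imwrite('pics/p2.png',cv2.resize(s['color'][140:290,180:350],None,fx=4,fy=4,interpolation=cv2.INTER_CUBIC)[:,:,::-1])
E
```

```text
[(np.int32(19), array([272.9, 232.4]))]
```

Call:
play_rows:
  steps:
    - {"x": -0.004,"y": 0.04,"z": 0,"rx": 0,"ry": 0,"rz": 0,"hand": 0.07}
    - {"x": -0.004,"y": 0.045,"z": 0,"rx": 0,"ry": 0,"rz": 0.013,"hand": 0.07}
    - {"x": -0.004,"y": 0.045,"z": 0,"rx": 0,"ry": 0,"rz": 0.013,"hand": 0.07}
    - {"x": -0.005,"y": 0.045,"z": 0,"rx": 0,"ry": 0,"rz": 0,"hand": 0.07}
    - {"x": -0.005,"y": 0.045,"z": 0,"rx": 0,"ry": 0,"rz": 0,"hand": 0.07}
    - {"x": -0.005,"y": 0.045,"z": 0,"rx": 0,"ry": 0,"rz": 0,"hand": 0.07}
    - {"x": -0.005,"y": 0.045,"z": 0,"rx": 0,"ry": 0,"rz": 0,"hand": 0.07}
    - {"x": 0,"y": 0,"z": 0,"rx": 0,"ry": 0,"rz": 0,"hand": 0.07}

```text
time: 5.5
tool_pos: [0.478, 0.1459, 0.1566]
ee_rot: [-1.566, 0.002, 1.316]
wrist_force: [0.3, -0.2, -0.1]
width: 0.0702
```

View pics/p2.png

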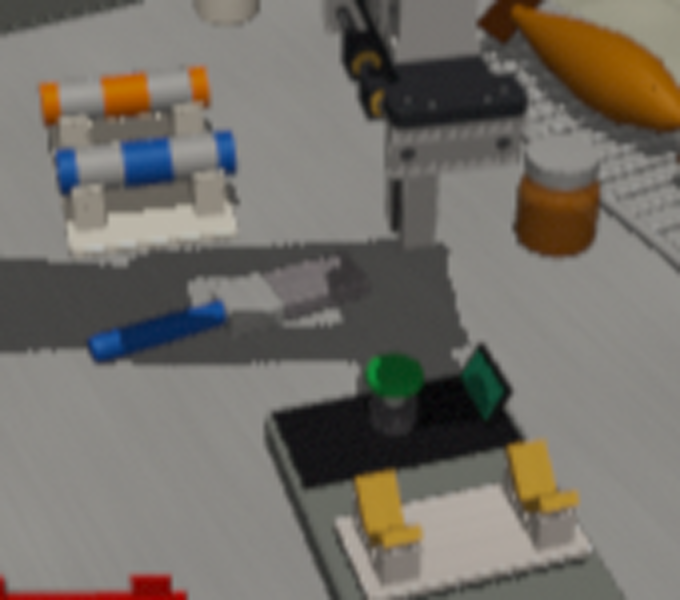

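The crop shows the plunger sprung back up, with its head at (395,375) in the crop. Now I descend onto the blue logger and check before straddling it.

Call:
play_rows:
  steps:
    - {"x": 0.002,"y": 0.001,"z": -0.03,"rx": 0,"ry": 0,"rz": 0,"hand": 0.07}
    - {"x": 0,"y": 0,"z": -0.035,"rx": 0,"ry": 0,"rz": 0,"hand": 0.07}
    - {"x": 0,"y": 0,"z": -0.015,"rx": 0,"ry": 0,"rz": 0,"hand": 0.07}
    - {"x": 0,"y": 0,"z": 0,"rx": 0,"ry": 0,"rz": 0,"hand": 0.07}

```text
time: 6.0
tool_pos: [0.4808, 0.1437, 0.0776]
ee_rot: [-1.567, 0.002, 1.31]
wrist_force: [-0.4, 0.4, 0.1]
width: 0.0701
```

```bash
python3 - <<'E'
from bench import snapshot,robot
from h import *
out=[]
for n,a in(('top',(130,140,260,240)),('side',(160,120,290,220))):
    s=snapshot(n);pickle.dump(s,open(n+'3.pkl','wb'));x0,y0,x1,y1=a
    out.append(cv2.resize(s['color'][y0:y1,x0:x1],None,fx=3,fy=3,interpolation=cv2.INTER_CUBIC))
cv2.imwrite('pics/p3.png',np.hstack(out)[:,:,::-1]); print(robot.get_obs()['tool_pos'])
E
```

```text
[0.48272076 0.14436605 0.08026825]
```

View pics/p3.png

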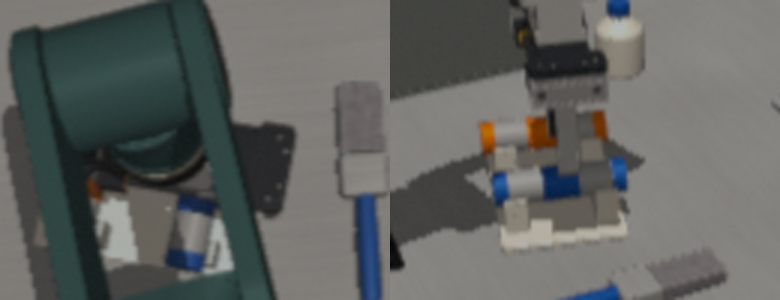

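```bash
cat >> h.py <<'E'
def proj(s,p):
    q=(np.atleast_2d(p)-s['T'][:3,3])@s['T'][:3,:3]; f=foc(s); return np.c_[q[:,0]/q[:,2]*f+s['cx'],q[:,1]/q[:,2]*f+s['cy']]
E
python3 - <<'E'
from h import *
from bench import robot
import numpy as np
print(np.mean([robot.get_obs()['tool_pos'] for _ in range(5)],0))
s=load('side3'); c=np.array([.482,.1442,.079]); d=np.array([.2588,.966,0])
print(proj(s,[c-d*.041, c-d*.041+[0,0,.04], c]))
x0,y0,x1,y1=205,130,240,195
cv2.imwrite('pics/p3b.png',cv2.resize(s['color'][y0:y1,x0-20:x1+10],None,fx=9,fy=9,interpolation=cv2.INTER_NEAREST)[:,:,::-1])
E
```

```text
[0.48272076 0.14436605 0.08026825]
[[218.8942806  178.73103443]
 [218.1867678  166.60424295]
 [216.881667   171.34918416]]
```

View pics/p3b.png

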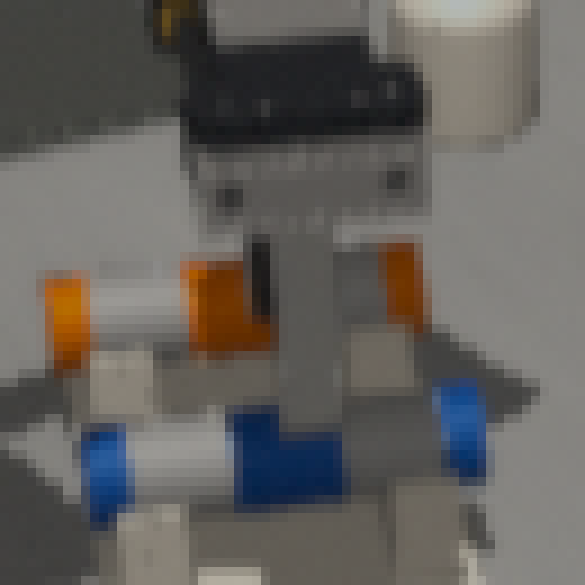

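Call:
play_rows:
  steps:
    - {"x": -0.001,"y": 0.0025,"z": -0.02,"rx": 0,"ry": 0,"rz": 0,"hand": 0.07}
    - {"x": 0,"y": 0,"z": -0.02,"rx": 0,"ry": 0,"rz": 0,"hand": 0.07}
    - {"x": 0,"y": 0,"z": -0.011,"rx": 0,"ry": 0,"rz": 0,"hand": 0.07}
    - {"x": 0,"y": 0,"z": 0,"rx": 0,"ry": 0,"rz": 0,"hand": 0.07}
    - {"x": 0,"y": 0,"z": 0,"rx": 0,"ry": 0,"rz": 0,"hand": 0.07}

```text
time: 6.72
tool_pos: [0.482, 0.1473, 0.0297]
ee_rot: [-1.573, -0.001, 1.311]
wrist_force: [0.5, 0.5, -0.6]
width: 0.07
```

Call:
play_rows:
  steps:
    - {"x": 0,"y": 0,"z": -0.001,"rx": 0,"ry": 0,"rz": 0,"hand": 0.05}
    - {"x": 0,"y": 0,"z": 0,"rx": 0,"ry": 0,"rz": 0,"hand": 0.03}
    - {"x": 0,"y": 0,"z": 0,"rx": 0,"ry": 0,"rz": 0,"hand": 0.02}
    - {"x": 0,"y": 0,"z": 0,"rx": 0,"ry": 0,"rz": 0,"hand": 0.02}
    - {"x": 0,"y": 0,"z": 0,"rx": 0,"ry": 0,"rz": 0,"hand": 0.02}

```text
time: 7.35
tool_pos: [0.4811, 0.1471, 0.0276]
ee_rot: [-1.571, 0.0, 1.311]
wrist_force: [-0.5, -1.6, 0.9]
width: 0.0337
```

Gripped, with the opening at 33.7 mm. Now lift.

Call:
play_rows:
  steps:
    - {"x": 0,"y": 0,"z": 0.01,"rx": 0,"ry": 0,"rz": 0,"hand": 0.02}
    - {"x": 0,"y": 0,"z": 0.03,"rx": 0,"ry": 0,"rz": 0,"hand": 0.02}
    - {"x": 0,"y": 0,"z": 0.04,"rx": 0,"ry": 0,"rz": 0,"hand": 0.02}
    - {"x": 0,"y": 0,"z": 0.04,"rx": 0,"ry": 0,"rz": 0,"hand": 0.02}
    - {"x": 0,"y": 0,"z": 0.0,"rx": 0,"ry": 0,"rz": 0,"hand": 0.02}

```text
time: 7.98
tool_pos: [0.4835, 0.1477, 0.1517]
ee_rot: [-1.578, -0.004, 1.311]
wrist_force: [-0.5, 0.3, -2.3]
width: 0.0333
```

Call:
play_rows:
  steps:
    - {"x": 0.001,"y": -0.04,"z": 0,"rx": 0,"ry": 0,"rz": 0.015,"hand": 0.02}
    - {"x": 0.001,"y": -0.05,"z": 0,"rx": 0,"ry": 0,"rz": 0.015,"hand": 0.02}
    - {"x": 0.001,"y": -0.05,"z": 0,"rx": 0,"ry": 0,"rz": 0.015,"hand": 0.02}
    - {"x": 0.001,"y": -0.05,"z": 0,"rx": 0,"ry": 0,"rz": 0.015,"hand": 0.02}
    - {"x": 0.001,"y": -0.05,"z": 0,"rx": 0,"ry": 0,"rz": 0.0165,"hand": 0.02}
    - {"x": 0.001,"y": -0.05,"z": 0,"rx": 0,"ry": 0,"rz": 0,"hand": 0.02}
    - {"x": 0.001,"y": -0.05,"z": 0,"rx": 0,"ry": 0,"rz": 0,"hand": 0.02}
    - {"x": 0.0015,"y": -0.05,"z": 0,"rx": 0,"ry": 0,"rz": 0,"hand": 0.02}

```text
time: 8.98
tool_pos: [0.4884, -0.2437, 0.145]
ee_rot: [-1.567, -0.002, 1.387]
wrist_force: [0.0, -1.0, -2.2]
width: 0.033
```

Call:
play_rows:
  steps:
    - {"x": 0,"y": -0.035,"z": 0,"rx": 0,"ry": 0,"rz": 0,"hand": 0.02}
    - {"x": 0,"y": 0,"z": 0,"rx": 0,"ry": 0,"rz": 0,"hand": 0.02}
    - {"x": 0,"y": 0,"z": 0,"rx": 0,"ry": 0,"rz": 0,"hand": 0.02}

```text
time: 9.35
tool_pos: [0.4888, -0.2768, 0.1457]
ee_rot: [-1.568, -0.002, 1.387]
wrist_force: [-0.2, -0.6, -1.4]
width: 0.0332
```

```bash
python3 - <<'E'
from bench import snapshot,robot
from h import *
out=[]
o=robot.get_obs(); print(o['tool_pos'],o['ee_rot'],o['wrist_force'],o['width'])
for n,a in(('top',(290,130,420,230)),('side',(230,180,360,280))):
    s=snapshot(n);pickle.dump(s,open(n+'4.pkl','wb'));x0,y0,x1,y1=a
    out.append(cv2.resize(s['color'][y0:y1,x0:x1],None,fx=3,fy=3,interpolation=cv2.INTER_CUBIC))
cv2.imwrite('pics/p4.png',np.hstack(out)[:,:,::-1])
E
```

```text
[ 0.48883845 -0.27675144  0.14572152] [-1.56790298 -0.00215501  1.38749367] [-0.18169964 -0.55017707 -1.40226724] 0.03323359265924969
```

View pics/p4.png

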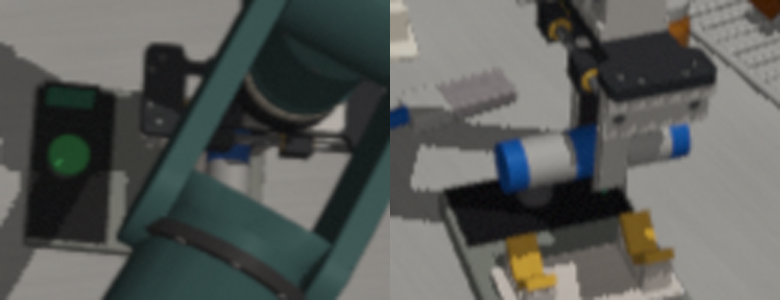

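```bash
python3 - <<'E'
from h import *
from m import comps
s=load('side4')
for a,c,_ in comps(s,(100,120,40),(130,255,255),(262,215,350,250),8): print(a,c.round(1),ray(s,c,.1647)[0].round(4))
yaw=1.3875-np.pi/2
for t in(-.0565,.0565): print(proj(s,np.array([.4888,-.2768,.1647])+t*np.array([np.cos(yaw),np.sin(yaw),0])).round(1))
E
```

```text
120 [294.4 229.4] [ 0.4836 -0.272   0.1647]
56 [326.3 226.4] [ 0.5478 -0.2938  0.1647]
163 [270.2 235. ] [ 0.4307 -0.2647  0.1647]
[[271.8 235.1]]
[[323.1 225. ]]
```

```bash
python3 - <<'E'
from h import *
c0=np.array([.4888,-.2768]);yaw=1.3875-np.pi/2;d=np.array([np.cos(yaw),np.sin(yaw)]);n=np.array([-d[1],d[0]])
for nm in('side4','top4'):
    s=load(nm);P=cloud(s)[s['range_z']>0];r=P[:,:2]-c0;t=r@d;w=r@n
    for a in np.arange(-.07,.07,.01):
        m=(t>a)&(t<a+.01)&(abs(w)<.022)&(abs(P[:,2]-.165)<.03)
        if m.sum()>3:
            q=np.c_[w[m],P[m][:,2]]
            # circle of known radius fit
            from scipy.optimize import least_squares
            f=least_squares(lambda p:np.hypot(q[:,0]-p[0],q[:,1]-p[1])-.017,[0,.16],loss='soft_l1',f_scale=.001)
            print(nm,round(a+.005,3),m.sum(),f.x.round(4),round(np.sqrt(np.mean(f.fun**2)),4))
E
```

```text
side4 -0.065 112 [0.0002 0.1678] 0.0051
side4 -0.055 84 [0.0009 0.1672] 0.0009
side4 -0.045 78 [0.0008 0.1672] 0.0012
side4 -0.035 76 [0.0007 0.167 ] 0.0011
side4 -0.025 85 [0.0009 0.1672] 0.001
side4 -0.015 81 [0.0002 0.1671] 0.0011
side4 -0.005 94 [0.0014 0.1878] 0.009
side4 0.005 29 [0.0333 0.1848] 0.0037
side4 0.015 12 [0.0003 0.1685] 0.0012
side4 0.025 46 [0.0009 0.1674] 0.0014
side4 0.035 52 [0.0006 0.1672] 0.0012
side4 0.045 48 [0.0008 0.168 ] 0.0012
side4 0.055 51 [0.0007 0.167 ] 0.001
side4 0.065 15 [0.0006 0.1671] 0.0013
top4 -0.045 9 [-0.0158  0.1953] 0.0019
top4 -0.035 42 [-0.0041  0.1976] 0.0037
top4 -0.025 59 [-0.002   0.1666] 0.0018
top4 -0.015 54 [-0.0022  0.1675] 0.0016
top4 -0.005 14 [-0.0215  0.1935] 0.0024
top4 0.005 8 [-0.0237  0.192 ] 0.0049
```

```bash
python3 - <<'E'
from h import *
from m import comps
c0=np.array([.4888,-.2768]);yaw=1.3875-np.pi/2;d=np.array([np.cos(yaw),np.sin(yaw)]);n=np.array([-d[1],d[0]])
for nm,roi in(('top0',(335,155,375,215)),('side0',(262,245,330,285))):
    s=load(nm);P=cloud(s)
    M=mask(s,(12,90,60),(30,255,255),roi)>0
    q=P[M];r=q[:,:2]-c0;t=r@d;w=r@n;z=q[:,2]
    for sg in(-1,1):
        k=(t*sg>.03)&(t*sg<.06)&(z>.05)&(z<.085)&(abs(w)<.03)
        print(nm,'x',sg,k.sum(),'t',np.percentile(t[k],[2,50,98]).round(4),'w',np.percentile(w[k],[2,98]).round(4))
        # V fit: z = z0+|w-w0|
        from scipy.optimize import least_squares
        f=least_squares(lambda p:(z[k]-p[1]-abs(w[k]-p[0]))/1.414,[0.,.056],loss='soft_l1',f_scale=.001); print('   V w0,z0',f.x.round(4),np.median(abs(f.fun)).round(4))
s=load('side4');P=cloud(s)[s['range_z']>0];r=P[:,:2]-c0;t=r@d;w=r@n
m=(abs(w)<.02)&(P[:,2]>.155)&(P[:,2]<.19)&(abs(t)<.09); print('logger t',np.percentile(t[m],[0.5,1,99,99.5]).round(4))
E
```

```text
top0 x -1 171 t [-0.0539 -0.0447 -0.0344] w [-0.0246  0.0239]
   V w0,z0 [-0.0009  0.0568] 0.0017
top0 x 1 175 t [0.0357 0.0456 0.057 ] w [-0.0258  0.024 ]
   V w0,z0 [-0.0009  0.0571] 0.0014
side0 x -1 218 t [-0.0551 -0.0452 -0.0333] w [-0.025   0.0221]
   V w0,z0 [-0.0019  0.0542] 0.0014
side0 x 1 205 t [0.0348 0.0437 0.0568] w [-0.0259  0.0221]
   V w0,z0 [-0.0022  0.0541] 0.0014
logger t [-0.0675 -0.0674  0.0618  0.062 ]
```

```bash
python3 - <<'E'
from h import *
c0=np.array([.4888,-.2768]);yaw=1.3875-np.pi/2;d=np.array([np.cos(yaw),np.sin(yaw)]);n=np.array([-d[1],d[0]])
s=load('side4');P=cloud(s);t=(P[...,:2]-c0)@d;w=(P[...,:2]-c0)@n
H=hsv(s);blue=(H[...,0]>100)&(H[...,0]<130)&(H[...,1]>110)
on=(abs(w)<.02)&(P[...,2]>.155)&(P[...,2]<.19)&(abs(t)<.09)
for lo,hi in((-.07,-.04),(.03,.07),(-.03,0)):
    a=np.sort(t[on&blue&(t>lo)&(t<hi)]); b=np.sort(t[on&~blue&(t>lo)&(t<hi)])
    print('blue',a[[0,3,len(a)//2,-4,-1]].round(4),len(a),'steel',b[[0,3,len(b)//2,-4,-1]].round(4) if len(b)>4 else b)
E
```

```text
blue [-0.0676 -0.0675 -0.0634 -0.0541 -0.0534] 155 steel [-0.0674 -0.0669 -0.047  -0.0402 -0.04  ]
blue [0.0498 0.0506 0.0568 0.0621 0.0626] 56 steel [0.03   0.0304 0.0412 0.0615 0.062 ]
blue [-0.0198 -0.0193 -0.012  -0.0021 -0.0018] 118 steel [-0.0299 -0.0297 -0.0231 -0.0015 -0.0004]
```

The crop shows the logger held level (fit: axis z constant along its length). The V lies about 2 mm to −w and 2 mm to +t of the logger, so I correct for that and descend.

Call:
play_rows:
  steps:
    - {"x": 0.0016,"y": -0.0023,"z": -0.02,"rx": 0,"ry": 0,"rz": 0,"hand": 0.02}
    - {"x": 0,"y": 0,"z": -0.03,"rx": 0,"ry": 0,"rz": 0,"hand": 0.02}
    - {"x": 0,"y": 0,"z": -0.02,"rx": 0,"ry": 0,"rz": 0,"hand": 0.02}
    - {"x": 0,"y": 0,"z": -0.006,"rx": 0,"ry": 0,"rz": 0,"hand": 0.02}
    - {"x": 0,"y": 0,"z": 0,"rx": 0,"ry": 0,"rz": 0,"hand": 0.02}
    - {"x": 0,"y": 0,"z": 0,"rx": 0,"ry": 0,"rz": 0,"hand": 0.02}

```text
time: 10.2
tool_pos: [0.492, -0.2803, 0.0729]
ee_rot: [-1.573, 0.001, 1.388]
wrist_force: [0.0, -0.3, -1.6]
width: 0.0338
```

```bash
python3 - <<'E'
from bench import snapshot,robot
from h import *
s=snapshot('side');pickle.dump(s,open('side5.pkl','wb'))
o=robot.get_obs(); print(o['tool_pos'],o['ee_rot'],o['wrist_force'],o['wrist_torque'],o['width'])
cv2.imwrite('pics/p5.png',cv2.resize(s['color'][200:290,240:350],None,fx=6,fy=6,interpolation=cv2.INTER_CUBIC)[:,:,::-1])
E
```

```text
[ 0.49195702 -0.28042488  0.07292862] [-1.57310394e+00  9.78572912e-04  1.38782020e+00] [ 0.57261679 -0.10987315 -0.70722956] [ 0.01208115 -0.01733503  0.01938306] 0.03340322727078751
```

View pics/p5.png

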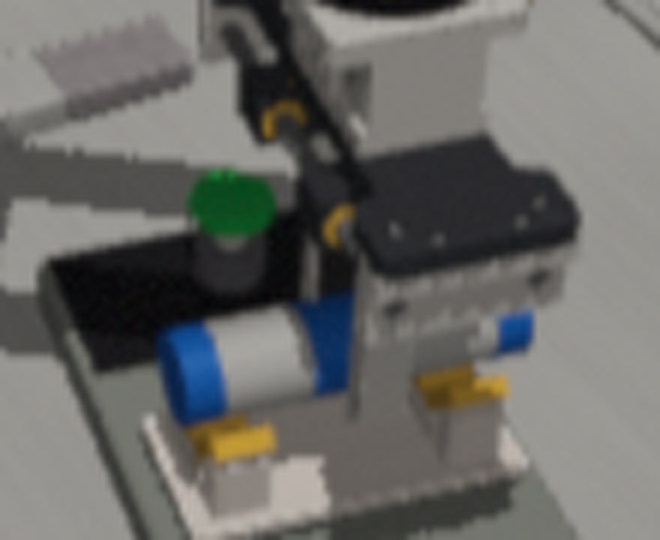

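```bash
cat > fitlog.py <<'E'
from h import *
from scipy.optimize import least_squares
c0=np.array([.4888,-.2768]);yaw=1.3875-np.pi/2;d=np.array([np.cos(yaw),np.sin(yaw)]);n=np.array([-d[1],d[0]])
def run(nm,zc):
    s=load(nm);P=cloud(s)[s['range_z']>0];r=P[:,:2]-c0;t=r@d;w=r@n
    for a,b in((-.06,-.04),(-.04,-.02),(.02,.035),(.035,.06)):
        m=(t>a)&(t<b)&(abs(w)<.025)&(abs(P[:,2]-zc-.006)<.016);q=np.c_[w[m],P[m][:,2]]
        f=least_squares(lambda p:np.hypot(q[:,0]-p[0],q[:,1]-p[1])-.017,[0,zc],loss='soft_l1',f_scale=.001)
        print(nm,round((a+b)/2,3),m.sum(),f.x.round(4),np.median(abs(f.fun)).round(4))
    Q=cloud(s);T=(Q[...,:2]-c0)@d;W=(Q[...,:2]-c0)@n;H=hsv(s);blue=(H[...,0]>100)&(H[...,0]<130)&(H[...,1]>110)
    on=(abs(W)<.02)&(abs(Q[...,2]-zc-.006)<.016)
    A=np.sort(T[on&blue&(T>-.075)&(T<-.04)]);B=np.sort(T[on&blue&(T>.04)&(T<.075)]);print('inner edges',A[-4:].round(4),B[:4].round(4))
E
python3 -c "
from fitlog import *
run('side5',.093)"
```

```text
side5 -0.05 149 [-0.0028  0.0938] 0.0008
side5 -0.03 146 [-0.0026  0.0937] 0.0008
side5 0.028 40 [-0.0026  0.0948] 0.0007
side5 0.048 70 [-0.0025  0.0942] 0.0005
inner edges [-0.0513 -0.051  -0.0508 -0.0499] [0.0539 0.0543 0.0544 0.0561]
```

Call:
play_rows:
  steps:
    - {"x": -0.0009,"y": 0.0006,"z": -0.004,"rx": 0,"ry": 0,"rz": 0,"hand": 0.02}
    - {"x": 0,"y": 0,"z": -0.004,"rx": 0,"ry": 0,"rz": 0,"hand": 0.02}
    - {"x": 0,"y": 0,"z": -0.002,"rx": 0,"ry": 0,"rz": 0,"hand": 0.02}
    - {"x": 0,"y": 0,"z": 0,"rx": 0,"ry": 0,"rz": 0,"hand": 0.02}

```text
time: 10.75
tool_pos: [0.4906, -0.279, 0.0625]
ee_rot: [-1.571, -0.001, 1.388]
wrist_force: [-0.9, 4.3, 5.5]
width: 0.0332
```

Call:
play_rows:
  steps:
    - {"x": 0,"y": 0,"z": -0.001,"rx": 0,"ry": 0,"rz": 0,"hand": 0.02}
    - {"x": 0,"y": 0,"z": -0.001,"rx": 0,"ry": 0,"rz": 0,"hand": 0.02}
    - {"x": 0,"y": 0,"z": 0,"rx": 0,"ry": 0,"rz": 0,"hand": 0.02}

```text
time: 11.12
tool_pos: [0.4906, -0.279, 0.0608]
ee_rot: [-1.572, -0.001, 1.388]
wrist_force: [-1.9, 4.5, 6.9]
width: 0.033
```

Call:
play_rows:
  steps:
    - {"x": 0.0001,"y": 0.0006,"z": 0,"rx": 0,"ry": 0,"rz": 0,"hand": 0.02}
    - {"x": 0,"y": 0,"z": 0,"rx": 0,"ry": 0,"rz": 0,"hand": 0.02}

```text
time: 11.38
tool_pos: [0.4909, -0.2786, 0.061]
ee_rot: [-1.572, -0.0, 1.388]
wrist_force: [-0.7, 4.2, 5.3]
width: 0.0329
```

```bash
python3 -c "
from bench import robot
o=robot.get_obs(); print(o['tool_pos'],o['ee_rot'],o['wrist_force'],o['wrist_torque'])"
```

```text
[ 0.49093867 -0.27859863  0.06097675] [-1.57230472e+00 -3.82431340e-04  1.38775619e+00] [-0.71446696  4.22426602  5.29989044] [ 0.6003871   0.25283219 -0.00232502]
```

Call:
play_rows:
  steps:
    - {"x": 0.0001,"y": 0.0004,"z": 0,"rx": 0,"ry": 0,"rz": 0,"hand": 0.02}
    - {"x": 0,"y": 0,"z": 0,"rx": 0,"ry": 0,"rz": 0,"hand": 0.02}

```text
time: 11.62
tool_pos: [0.4911, -0.2783, 0.061]
ee_rot: [-1.573, -0.0, 1.388]
wrist_force: [-1.1, 3.6, 6.0]
width: 0.0334
```

```bash
python3 -c "
from bench import robot
o=robot.get_obs(); print(o['tool_pos'],o['ee_rot'],o['wrist_force'],o['wrist_torque'])"
```

```text
[ 0.4911442  -0.27834173  0.06095413] [-1.57259269e+00 -1.94358935e-04  1.38769934e+00] [-1.12469387  3.64408767  5.99778931] [ 0.55090887  0.2091074  -0.03833971]
```

Call:
play_rows:
  steps:
    - {"x": 0.0002,"y": 0.001,"z": 0,"rx": 0,"ry": 0,"rz": 0,"hand": 0.02}
    - {"x": 0,"y": 0,"z": 0,"rx": 0,"ry": 0,"rz": 0,"hand": 0.02}

```text
time: 11.88
tool_pos: [0.4915, -0.2774, 0.0608]
ee_rot: [-1.573, 0.0, 1.388]
wrist_force: [-0.4, 2.3, 5.7]
width: 0.0332
```

Call:
play_rows:
  steps:
    - {"x": 0.0001,"y": 0.0005,"z": 0,"rx": 0,"ry": 0,"rz": 0,"hand": 0.02}
    - {"x": 0,"y": 0,"z": 0,"rx": 0,"ry": 0,"rz": 0,"hand": 0.02}

```text
time: 12.12
tool_pos: [0.4916, -0.2772, 0.0604]
ee_rot: [-1.573, 0.0, 1.388]
wrist_force: [1.3, 2.6, 4.7]
width: 0.033
```

Call:
play_rows:
  steps:
    - {"x": 0,"y": 0.0006,"z": 0,"rx": 0,"ry": 0,"rz": 0,"hand": 0.02}
    - {"x": 0,"y": 0,"z": 0,"rx": 0,"ry": 0,"rz": 0,"hand": 0.02}

```text
time: 12.38
tool_pos: [0.4916, -0.2766, 0.0601]
ee_rot: [-1.573, 0.0, 1.388]
wrist_force: [2.2, 2.1, 4.6]
width: 0.033
```

Call:
play_rows:
  steps:
    - {"x": 0,"y": 0.0005,"z": 0,"rx": 0,"ry": 0,"rz": 0,"hand": 0.02}
    - {"x": 0,"y": 0,"z": 0,"rx": 0,"ry": 0,"rz": 0,"hand": 0.02}

```text
time: 12.62
tool_pos: [0.4916, -0.2766, 0.0601]
ee_rot: [-1.573, 0.001, 1.387]
wrist_force: [2.8, -0.0, 5.1]
width: 0.0333
```

Call:
play_rows:
  steps:
    - {"x": 0.0005,"y": 0,"z": -0.001,"rx": 0,"ry": 0,"rz": 0,"hand": 0.02}
    - {"x": 0,"y": 0,"z": -0.001,"rx": 0,"ry": 0,"rz": 0,"hand": 0.02}
    - {"x": 0,"y": 0,"z": 0,"rx": 0,"ry": 0,"rz": 0,"hand": 0.02}

```text
time: 13.0
tool_pos: [0.4916, -0.2766, 0.0581]
ee_rot: [-1.572, 0.001, 1.387]
wrist_force: [1.6, 0.8, 6.4]
width: 0.0332
```

Call:
play_rows:
  steps:
    - {"x": 0,"y": 0,"z": -0.001,"rx": 0,"ry": 0,"rz": 0,"hand": 0.02}
    - {"x": 0,"y": 0,"z": -0.001,"rx": 0,"ry": 0,"rz": 0,"hand": 0.02}
    - {"x": 0,"y": 0,"z": 0,"rx": 0,"ry": 0,"rz": 0,"hand": 0.02}

```text
time: 13.38
tool_pos: [0.4916, -0.2766, 0.0565]
ee_rot: [-1.572, 0.001, 1.387]
wrist_force: [1.3, 0.4, 7.5]
width: 0.0335
```

Call:
play_rows:
  steps:
    - {"x": 0,"y": 0,"z": -0.001,"rx": 0,"ry": 0,"rz": 0,"hand": 0.02}
    - {"x": 0,"y": 0,"z": -0.001,"rx": 0,"ry": 0,"rz": 0,"hand": 0.02}
    - {"x": 0,"y": 0,"z": -0.001,"rx": 0,"ry": 0,"rz": 0,"hand": 0.02}
    - {"x": 0,"y": 0,"z": 0,"rx": 0,"ry": 0,"rz": 0,"hand": 0.02}

```text
time: 13.88
tool_pos: [0.4917, -0.2766, 0.054]
ee_rot: [-1.572, 0.001, 1.387]
wrist_force: [0.7, 1.7, 8.7]
width: 0.0339
```

Call:
play_rows:
  steps:
    - {"x": 0,"y": 0,"z": -0.001,"rx": 0,"ry": 0,"rz": 0,"hand": 0.02}
    - {"x": 0,"y": 0,"z": -0.0005,"rx": 0,"ry": 0,"rz": 0,"hand": 0.02}
    - {"x": 0,"y": 0,"z": 0,"rx": 0,"ry": 0,"rz": 0,"hand": 0.02}
    - {"x": 0,"y": 0,"z": 0,"rx": 0,"ry": 0,"rz": 0,"hand": 0.02}

```text
time: 14.38
tool_pos: [0.4916, -0.2766, 0.0528]
ee_rot: [-1.572, 0.001, 1.387]
wrist_force: [1.0, 1.3, 11.2]
width: 0.0336
```

Call:
play_rows:
  steps:
    - {"x": 0,"y": 0,"z": -0.001,"rx": 0,"ry": 0,"rz": 0,"hand": 0.02}
    - {"x": 0,"y": 0,"z": 0,"rx": 0,"ry": 0,"rz": 0,"hand": 0.02}
    - {"x": 0,"y": 0,"z": 0,"rx": 0,"ry": 0,"rz": 0,"hand": 0.02}

```text
time: 14.75
tool_pos: [0.4917, -0.2766, 0.0525]
ee_rot: [-1.573, 0.001, 1.387]
wrist_force: [-0.1, 1.2, 12.4]
width: 0.0333
```

Call:
play_rows:
  steps:
    - {"x": 0,"y": 0.0003,"z": -0.001,"rx": 0,"ry": 0,"rz": 0,"hand": 0.02}
    - {"x": 0,"y": 0,"z": 0,"rx": 0,"ry": 0,"rz": 0,"hand": 0.02}
    - {"x": 0,"y": 0,"z": 0,"rx": 0,"ry": 0,"rz": 0,"hand": 0.02}

```text
time: 15.12
tool_pos: [0.4917, -0.2766, 0.0525]
ee_rot: [-1.573, 0.002, 1.387]
wrist_force: [-2.2, 2.8, 16.3]
width: 0.0337
```

```bash
python3 - <<'E'
from bench import snapshot,robot
from fitlog import *
o=robot.get_obs(); print(o['tool_pos'],o['ee_rot'],o['wrist_force'],o['wrist_torque'],o['width'])
s=snapshot('side');pickle.dump(s,open('side6.pkl','wb')); run('side6',.073)
cv2.imwrite('pics/p6.png',cv2.resize(s['color'][200:290,240:350],None,fx=6,fy=6,interpolation=cv2.INTER_CUBIC)[:,:,::-1])
E
```

```text
[ 0.4917148  -0.27663109  0.05245267] [-1.57308756  0.00228081  1.38744982] [-2.24500803  2.7503157  16.29660101] [0.46729286 0.46783261 0.00310565] 0.03370176050883866
side6 -0.05 175 [0.0001 0.0732] 0.0011
side6 -0.03 154 [0.0006 0.0736] 0.0009
side6 0.028 39 [0.0007 0.0735] 0.0008
side6 0.048 98 [-0.0037  0.0652] 0.0024
inner edges [-0.052  -0.0519 -0.0517 -0.0517] [0.053  0.0535 0.0535 0.0536]
```

View pics/p6.png

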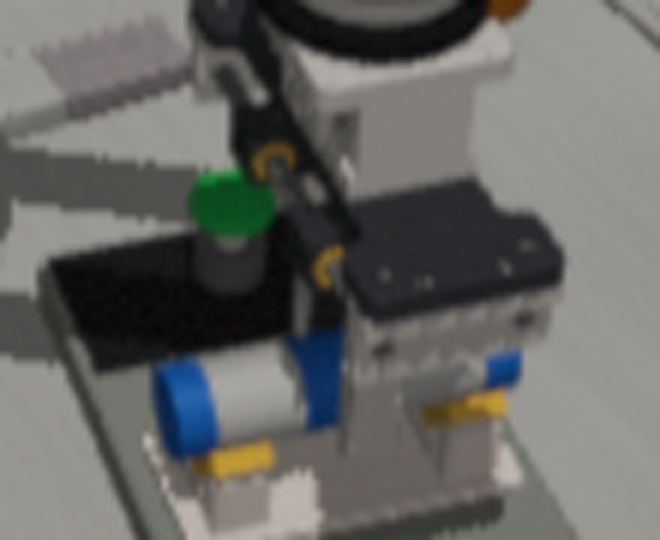

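Call:
play_rows:
  steps:
    - {"x": -0.0004,"y": 0.0006,"z": -0.0003,"rx": 0,"ry": 0,"rz": 0,"hand": 0.02}
    - {"x": 0,"y": 0,"z": 0,"rx": 0,"ry": 0,"rz": 0,"hand": 0.02}
    - {"x": 0,"y": 0,"z": 0,"rx": 0,"ry": 0,"rz": 0,"hand": 0.02}

```text
time: 15.55
tool_pos: [0.4917, -0.2766, 0.0524]
ee_rot: [-1.574, 0.003, 1.387]
wrist_force: [-2.6, 0.9, 16.4]
width: 0.0332
```

Call:
play_rows:
  steps:
    - {"x": 0,"y": 0,"z": 0,"rx": 0,"ry": 0,"rz": 0,"hand": 0.02}
    - {"x": 0,"y": 0,"z": 0,"rx": 0,"ry": 0,"rz": 0,"hand": 0.02}
    - {"x": 0,"y": 0,"z": 0,"rx": 0,"ry": 0,"rz": 0,"hand": 0.02}

```text
time: 15.92
tool_pos: [0.4917, -0.2766, 0.0525]
ee_rot: [-1.574, 0.003, 1.387]
wrist_force: [-1.3, 1.8, 17.4]
width: 0.0331
```

Call:
play_rows:
  steps:
    - {"x": 0,"y": 0.0003,"z": -0.0002,"rx": 0,"ry": 0,"rz": 0,"hand": 0.02}
    - {"x": 0,"y": 0,"z": 0,"rx": 0,"ry": 0,"rz": 0,"hand": 0.02}
    - {"x": 0,"y": 0,"z": 0,"rx": 0,"ry": 0,"rz": 0,"hand": 0.02}

```text
time: 16.3
tool_pos: [0.4917, -0.2766, 0.0524]
ee_rot: [-1.575, 0.004, 1.387]
wrist_force: [-1.4, 0.8, 16.8]
width: 0.0336
```

```bash
python3 - <<'E'
from bench import snapshot,robot
from h import *
w=[]
for n in('side','top','side','top'):
    s=snapshot(n);pickle.dump(s,open(n+'7.pkl','wb')); o=robot.get_obs(); w.append(np.r_[o['wrist_force'],o['tool_pos'],o['width']])
print(np.round(w,4),o['wrist_torque'])
a=load('side7')['color'];b=load('top7')['color']
cv2.imwrite('pics/p7.png',np.hstack([a[100:340,130:430],b[40:340,120:440][:240]])[:,:,::-1])
E
```

```text
[[-2.7652  1.4337 17.5662  0.4917 -0.2766  0.0524  0.0333]
 [-1.6803  0.3058 17.4012  0.4917 -0.2766  0.0525  0.0336]
 [-1.3549  1.0762 17.4134  0.4917 -0.2766  0.0524  0.0331]
 [-1.0374  0.6829 16.7678  0.4917 -0.2766  0.0524  0.0334]] [ 0.2174533   0.43695393 -0.0387967 ]
```

View pics/p7.png

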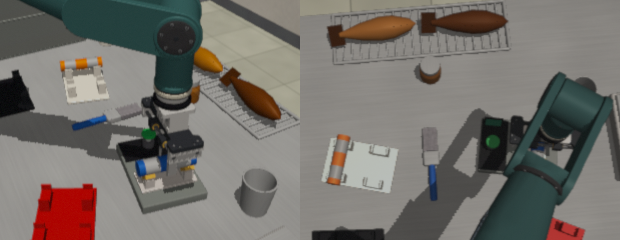

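The picture shows the orange logger in its notch, the brush, jar and cup in place, and the blue logger in the saddle under the gripper. The pose is steady with about 17 N down and under 1 N sideways, so I hand it in.

```bash
python3 -c "
from bench import workorder,robot
print(workorder.close_job()); o=robot.get_obs(); print(o['time'],o['tool_pos'],o['wrist_force'],o['width'])"
```

```text
the job is handed in; nothing more can be done
None
the job is handed in; nothing more can be done
```

The job is handed in at about 16.5 s, with the gripper still holding the blue logger pressed down in the reader's saddle; the hand-in reports no verdict.

- **Plunger:** I pressed it to its stop (fingertips at z = 0.054 m, 20.7 N) and let it go. A picture afterwards showed it back up.
- **Pick and place:** I gripped the blue logger across its middle (opening about 33.5 mm) and laid it along the V. It is centred lengthwise to about 1 mm by the side camera.
- **Lower stop:** The fingertips went from z = 0.0601 to 0.0525 m. Further pressing only raised the force, to about 17 N, which shows the saddle at its stop.
- **Both flanks:** The logger first rested on the −y flank alone, with 4–5 N sideways. I shifted it toward +y by force feedback until it was seated. At the end the sideways force across the V was about 0.5 N, and about 1–2.5 N of push remained along the axis.
- **Bystanders:** The last pictures showed the orange logger, brush, jar and cup where they were. The bottle was outside those pictures, but the arm never touched it.

**Checks that disagreed:**
- The side-camera estimate of the V's sideways position was 2–3 mm off from where the logger actually seated. I went by the force.
- In the pressed picture, the fit of the logger at the +x end was spoilt by the brass in view. The other three sections agreed on the axis height, 0.073–0.074 m.

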